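Lever open the stiff sloping cover of the hardware box

ROBOT

A 6-joint arm with a two-finger parallel gripper is mounted at the origin on a cart in front of the work surface, level with it; the furniture and walls round the work are solid. World frame = base frame: x ahead of the robot, y to its left, z up, the work surface at z = 0. Lengths are in mm, angles in rad, forces in N, time in s.
With the tool pointing down it reaches from about 350 to 725 mm from the base axis. Payload 6 kg.
Tool frame: the origin (TCP) lies on the centre line of the jaws, within the pads' length; the fingertips stand 25 mm ahead of it and the grasp point (between the pads) lies 6 mm ahead of it; z points along the fingers, y is the line along which they close (so a half turn about z gives the same grasp; the last joint's range is limited). The gripper opens to 85 mm and grips with 20 to 120 N. Pads are 22 mm wide; open, the fingers measure 114 mm over their backs; the gripper's body (76 mm by 85 mm) begins 54 mm behind the grasp point. The pads swing forward as they close: fully open they stand 13 mm farther back than shut.
Start: joints at [1.528, 0.04, 0.085, 0, -1.615, -0.334], TCP at [220.741, 557.898, 256.261] pointing down, gripper open.
Joint ranges: [-2.56, 2.56], [-1.29, 2.01], [-1.08, 1.49], [-3.29, 1.98], [-2.81, -0.18], [-2.99, 2.99]. Speed limits (rad/s): [2.57, 2.57, 3.01, 3.14, 3.14, 3.14].

INTERFACE

Orientations are given as a rotation vector (axis times angle).
In Python, from bench import ctrl gives the robot as it stands. The module is installed in compiled form; this text tells all that it offers.
- The arm moves only by the shell command python3 -m handwheel 'ROWS' [FORCE]. ROWS is JSON, a list of rows, each an object with "slide": the shift along the tool's x, y, z in cm, a list of three; "twist": the turn about the tool's z in degrees; "gripper": the finger opening in cm, from 0 to 8.54. In form: [{"slide": [dx, dy, dz], "twist": twist, "gripper": gripper}, ...]. A call has 1 to 8 rows; each row is the pose to reach, as a shift and turn from the pose commanded when the call began, along the tool's axes at that moment; what a row does not reach only later rows make up. A row lasts 1/12 s, in which the tool goes at most 41.7 mm and 7.16 degrees, less where a joint would pass 70% of its speed; a pose out of reach is approached as far as the arm can. A call with a gripper value outside its range is refused whole. The fingers move at their own pace and stop on an object; FORCE is the grip in N (left out, the last holds). Time passes only in rows, so rows that repeat a pose let the fingers close. It gives the time, the measured TCP pose, the force, the opening and the grip force at its end, in the units of the state.
- ctrl.state(): the state, without advancing time (a new reading comes with each control period).
- ctrl.snapshot(name): name is "scene" or "top"; returns a dict with "color" (480x640x3 uint8, blue, green, red), "camera_matrix" (3x3 intrinsics, pixels), "rvec" (rotation vector, rad) and "tvec" (3), from world to camera coordinates, as OpenCV has them. Camera axes: x right, y down, z forward; pixel columns grow to the right and rows downward; lengths in mm; the calibration is good to about 2 mm. A picture is of the moment at which its call begins. There is no depth.
- ctrl.finish_job(): hands the job in; it is judged then, once.
The state is a dict: "clock": time; "qpos": joint angles; "qd": joint speeds; "joint_torque": joint torques, N m; "position": TCP position; "tool_rot": TCP orientation; "force": force on the tool from outside, world axes, zero at the start; "moment": the same for the moment, N m; "width": finger opening in mm; "grasp_force": force on a finger pad.
Only numpy, scipy, OpenCV 4.12 (cv2) and the standard library are available. Lean on these libraries where they do the work, as an engineer would, in place of code of your own. Each camera call takes 0.05 s, during which the arm holds its last target. There are 200 camera calls.

TASK

The stiff cover of the sloping-front hardware box has no handle. Take the flat pry bar, lean it so that its blade slides well in under the cover's front lip, parallel with the cover, and lever the cover up until it stands level or higher, without the gripper itself pressing on the box. Then draw the blade out and lay the pry bar back down flat on the bench, the same way up as it lay and clear of the box; leave the other things where they are.

Things in the scene. Friction and masses are not known exactly. Their poses are not given: they have to be found in the camera images.
- hardware_box: Grey sheet-metal box fixed to the bench, 138 mm deep (x), 167 mm wide (y), 237 mm high at the back; the low front faces -x of its frame, roughly to the robot's left. Origin: centre of its underside, x level to the back, y left, z up. Side walls 6 mm thick, hollow inside; on top the cover, sloping 30 degrees down to the front when shut.
- ledge_edge (a point): Middle of the outer edge, on the upper face, of the fixed ledge along the box's front: parallel with the shut cover (30 degrees), 12 mm below its underside, 4 mm thick, 155 mm wide between the side walls. It reaches 18 mm further out down the slope than the lip and 38 mm in under it. The blade goes in between ledge and cover. Axes as the box's.
- cover (a joint): Angle of the cover in rad: 0 shut, 0.52 level, stop at 1.5; opens upward. Hinge line along the box's y, at x = 65 mm, z = 237 mm of the box frame. Cover plate 4 mm thick, 172 mm wide, 150 mm from hinge line to lip. Stiff friction hinge: lifting the lip takes 1.5 to 2 N, and the cover stays where it is left. Starts 0 to 0.04 open.
- cover_lip (a point): Middle of the cover's front lip, on its underside (about 160 mm high when shut); the blade goes in below it. The edge is a 7 mm round bead, its underside level with the cover's. In the cover's mid-plane the hinge is 150 mm away, 2 mm above this point. Axes move with the cover: x up along it to the hinge, y along the lip, z out of its upper face.
- pry_bar_grip (a point): Flat pry bar on the bench, 160 g: wooden handle 110x24x32 mm (long, wide, high), flat sides, steel blade 36 mm wide, 4 mm thick from its front at half height. This point is where to grip: on the handle's axis, 16 mm above its underside, 40 mm behind its front end. x to the blade tip, z up when flat. Grip firmly: prying turns the bar in the fingers.
- blade_tip (a point): Middle of the blade's straight front edge, half-way through its thickness; 115 mm ahead of the grip point along the bar's x; the blade is clear for the last 65 mm.
- pry_bar: The same pry bar; origin on its underside, 16 mm below the grip point; same axes.
- tape_measure: Bystander: yellow tape measure standing on edge, 38x106x68 mm, origin under its middle.
- masking_tape: Bystander: grey roll of tape lying flat, 106 mm across, 48 mm high, origin under its middle.
- offcut_1: Bystander: flat pine offcut, 55x90x18 mm, origin under its middle.

How it is judged:
By the outcome, as a careful person would: the job done as asked, in the order asked, and still so for the second after the job is handed in, with the robot touching nothing.
It also fails if it takes over 54 s, if anything falls off the work surface, if the arm or the gripper's body presses on something with over 40 N, if the wrist force passes 120 N, or if a joint passes its speed limit or range.

## Working session

There is one attempt and no reset: what is moved stays moved. The work goes in short steps, Python scripts to look and compute and a shell command to move; the robot and the scene stay as the last step left them, time stands still between calls to the robot, and variables do not carry over. Pictures are saved under pics/ and viewed, at most 10 in all, crops included, and the job is handed in when it is done.

```bash
mkdir -p pics
python3 - <<'E'
from bench import ctrl
import cv2,numpy as np
for n in("scene","top"):
    s=ctrl.snapshot(n); cv2.imwrite(f"pics/{n}0.png",s["color"]); print(n,s["camera_matrix"],s["rvec"],s["tvec"])
    R=cv2.Rodrigues(np.array(s["rvec"]))[0]; print("cam at",-R.T@np.array(s["tvec"]).ravel())
print(ctrl.state())
E
```

```text
scene [[580.22650066   0.         319.39121471]
 [  0.         580.22650066 238.92284275]
 [  0.           0.           1.        ]] [ 0.60972216 -2.56149673  1.32434042] [ 542.03226676  147.53221177 1576.78396572]
cam at [ -29.24577142 1321.01837429 1027.55415717]
top [[594.99272343   0.         317.01113074]
 [  0.         594.99272343 240.12556992]
 [  0.           0.           1.        ]] [ 2.19323869 -2.00809775  0.21887299] [ 176.75947729  525.61108983 1380.11881019]
cam at [ 199.69414529  195.20882745 1460.90883454]
{'clock': 0.1, 'qpos': array([ 1.52768994e+00,  4.07624978e-02,  8.39320558e-02, -3.84557938e-04,
       -1.61550260e+00, -3.33691101e-01]), 'qd': array([-0.00104782, -0.00076946,  0.00053261,  0.00207394,  0.00017702,
       -0.00029927]), 'joint_torque': array([-5.99521823e-03, -3.69343257e+01,  3.48283339e+01,  6.95162594e+00,
       -4.47860628e-03,  1.73274408e-07]), 'position': array([220.61439172, 557.70256282, 255.38902285]), 'tool_rot': array([ 3.08446009e+00, -5.88055746e-01, -2.47512786e-04]), 'force': array([ 0.36361726,  0.99662671, -0.49215413]), 'moment': array([ 0.01586628,  0.02729528, -0.00209875]), 'grasp_force': 0.0, 'width': 85.49533112493653}
```

View pics/scene0.png

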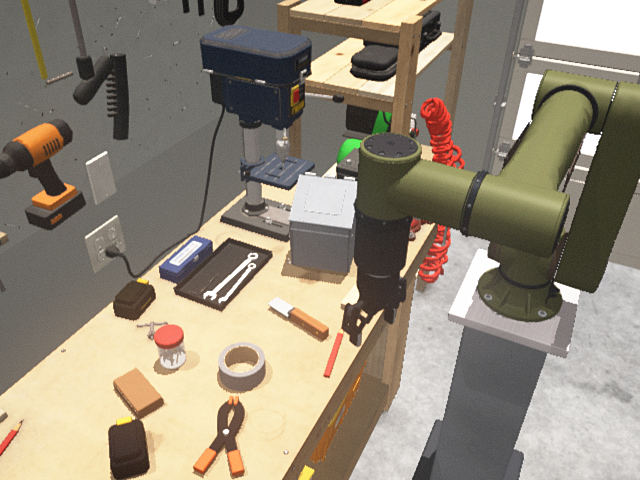

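View pics/top0.png

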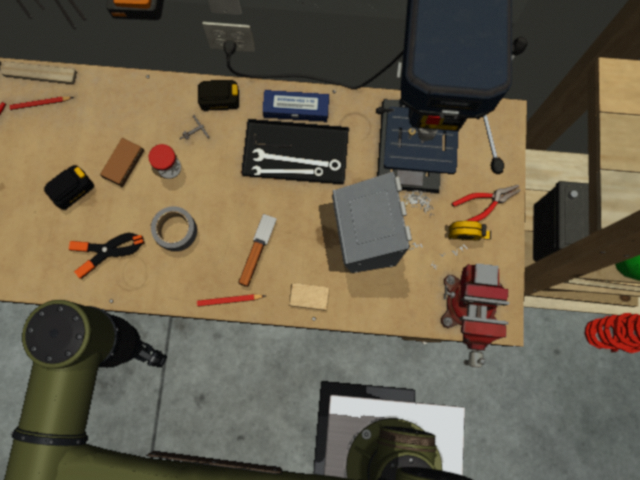

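The scene view shows the box (about 325,225) and the pry bar (about 300,318). In the top view the bar lies with its blade tip near (267,218) and handle end near (246,283). The cover lip is the box's left edge, around (340,230). I'll zoom in for corner pixels.

Run:
```python
import cv2
a=cv2.imread("pics/top0.png")[160:310,220:420]; cv2.imwrite("pics/topc.png",cv2.resize(a,(800,600),interpolation=cv2.INTER_CUBIC))
a=cv2.imread("pics/scene0.png")[170:350,250:400]; cv2.imwrite("pics/scenec.png",cv2.resize(a,(500,600),interpolation=cv2.INTER_CUBIC))
```

```text
(no output)
```

View pics/topc.png

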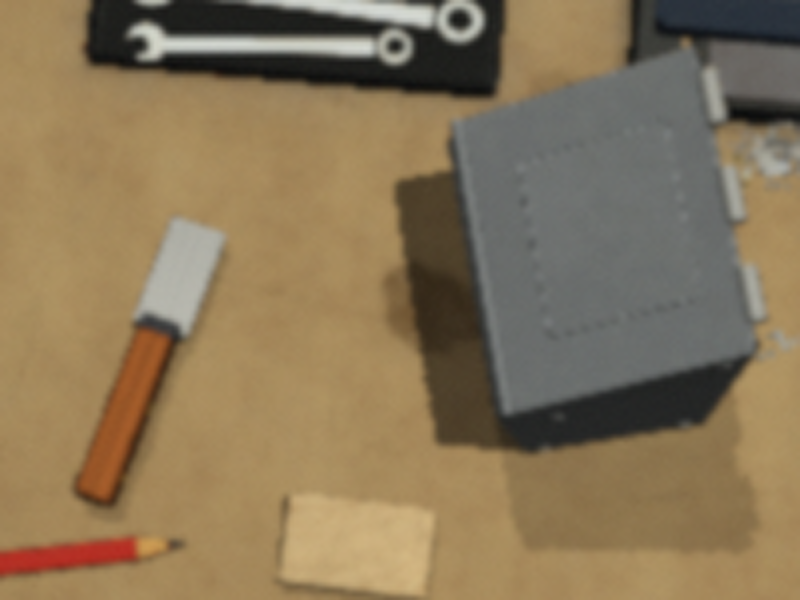

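View pics/scenec.png

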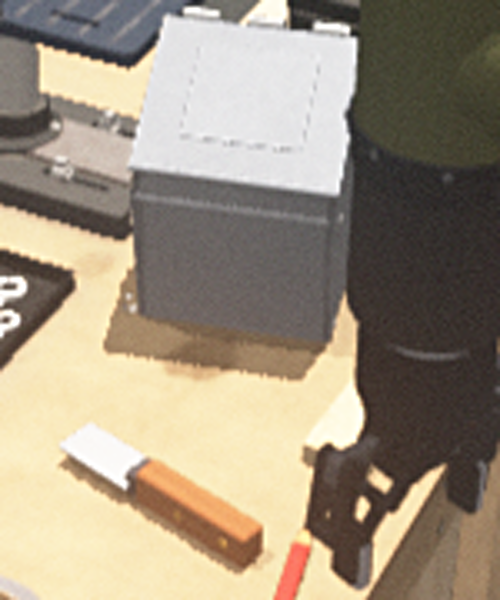

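The crops give these corners. In the top crop: blade tip (175,217) and (227,236), handle rear (78,490) and (108,502), lip (455,123) to (503,413), hinge edge (693,48) to (757,352). In the scene crop: lip (132,167) to (340,193). I'll fit the poses to these.

```bash
cat > h.py <<'E'
from bench import ctrl
import cv2,numpy as np
from scipy.optimize import least_squares
from scipy.spatial.transform import Rotation as Ro
C={}
def cam(n):
    s=ctrl.snapshot(n); C[n]=s; return s
def proj(s,P):
    return cv2.projectPoints(np.array(P,float).reshape(-1,1,3),np.array(s["rvec"],float),np.array(s["tvec"],float),np.array(s["camera_matrix"]),None)[0][:,0]
def T(p,P):  # x,y,yaw
    P=np.array(P,float);c,s_=np.cos(p[2]),np.sin(p[2])
    return np.c_[p[0]+c*P[:,0]-s_*P[:,1],p[1]+s_*P[:,0]+c*P[:,1],P[:,2]]
def cov(th,d,y,n): # point on cover: d from hinge, y, n above midplane
    a=np.pi/6-th
    return [65-d*np.cos(a)-n*np.sin(a),y,237-d*np.sin(a)+n*np.cos(a)]
E
python3 - <<'E'
from h import *
top=cam("top");sc=cam("scene")
tc=lambda P:np.array(P)/4+[219.6,159.6]
scc=lambda P:np.array(P)*.3+[249.65,169.65]
# bar (x,y,yaw) of grip
bt=tc([(175,217),(227,236),(78,490),(108,502),(137,322),(176,338)])
BP=[(115,18,18),(115,-18,18),(-70,12,32),(-70,-12,32),(40,12,32),(40,-12,32)]
bs=scc([(60,446),(92,423),(237,545),(262,527)])
BS=[(115,18,18),(115,-18,18),(-70,12,32),(-70,-12,32)]
f=lambda p:np.r_[(proj(top,T(p,BP))-bt).ravel(),(proj(sc,T(p,BS))-bs).ravel()]
r=least_squares(f,[350,400,0.3]);print("bar",r.x,np.round(r.fun,1))
bt2=tc([(455,123),(503,413),(693,48),(757,352)]); bs2=scc([(132,167),(340,193)])
def g(p):
    L=[cov(p[3],150,86,2),cov(p[3],150,-86,2),cov(p[3],0,86,2),cov(p[3],0,-86,2)]
    # box -x faces world +y: box y(left) points world +x
    return np.r_[(proj(top,T(p,L[:2]))-bt2[:2]).ravel(),.5*(proj(top,T(p,L[2:]))-bt2[2:]).ravel(),(proj(sc,T(p,L[:2]))-bs2).ravel()]
r=least_squares(g,[350,100,-1.4,0.02],bounds=([-1e3,-1e3,-4,0],[1e3,1e3,4,.04]));print("box",r.x,np.round(r.fun,1));p=r.x
print("lip",T(p,[cov(p[3],150,0,-2)]),"ledge edge",T(p,[cov(0,168,0,-14)]))
R=Ro.from_rotvec(ctrl.state()["tool_rot"]).as_matrix();print(R, "tool x yaw",np.degrees(np.arctan2(R[1,0],R[0,0])))
E
```

```text
bar [ 4.58641372e+02  3.76783355e+02 -2.70433603e-01] [-0.  -0.9  0.3 -0.7 -2.2 -0.6 -0.5 -0.2 -0.  -0.2 -0.7 -0.8  0.2 -0.6
  0.5 -0.5  2.3 -0.9  1.3 -0.6]
box [ 5.36493225e+02  1.07432378e+02 -1.32600986e+00  3.25889155e-02] [-0.4 -0.6  0.2  0.7  0.7 -0.4  0.2  0.1 -0.7 -0.2  0.5  0.7]
lip [[520.4168632  171.79039381 164.5087836 ]] ledge edge [[518.68243571 178.73377505 140.87564435]]
[[ 9.29848997e-01 -3.67941238e-01 -2.96125478e-04]
 [-3.67941328e-01 -9.29848297e-01 -1.15019913e-03]
 [ 1.47853923e-04  1.17846831e-03 -9.99999295e-01]] tool x yaw -21.588709796534044
```

```bash
python3 -m handwheel '[{"slide":[3,1,0],"twist":-1,"gripper":6},{"slide":[7,2,1],"twist":-2,"gripper":6},{"slide":[11,3.1,3],"twist":-3,"gripper":6},{"slide":[15,4.2,5],"twist":-4,"gripper":6},{"slide":[19,5.3,7],"twist":-5,"gripper":6},{"slide":[23,6.4,9],"twist":-6,"gripper":6},{"slide":[26.5,7.4,11],"twist":-6,"gripper":6},{"slide":[28.8,8.07,13],"twist":-6,"gripper":6}]' 60
python3 -m handwheel '[{"slide":[0,0,0],"twist":0,"gripper":6},{"slide":[0,0,0],"twist":0,"gripper":6},{"slide":[0,0,0],"twist":0,"gripper":6}]'
cat > at.py <<'E'
from h import *
import sys
# python3 at.py X Y Z [YAWDEG]: slide (cm) and twist (deg) from measured pose
s=ctrl.state();R=Ro.from_rotvec(s["tool_rot"]).as_matrix();y=np.degrees(np.arctan2(R[1,0],R[0,0]))
print("pos",s["position"].round(1),"yaw",round(y,2),"F",s["force"].round(1),"w",round(s["width"],1),"g",round(s["grasp_force"],1),"t",s["clock"])
if len(sys.argv)>3:
    a=[float(v) for v in sys.argv[1:]];print("slide",(R.T@(np.array(a[:3])-s["position"])/10).round(2),"twist",round(y-a[3],2) if len(a)>3 else "")
E
python3 at.py 458.6 376.8 26 -15.5
```

```text
clock: 0.87
position: [455.8, 379.3, 130.8]
tool_rot: [-3.111, 0.426, -0.002]
force: [0.1, 1.5, 0.2]
width: 59.6
grasp_force: 0.0
clock: 1.12
position: [454.2, 380.6, 130.9]
tool_rot: [3.112, -0.427, 0.001]
force: [0.9, 1.4, 0.3]
width: 60.1
grasp_force: 0.0
pos [454.2 380.6 130.9] yaw -15.62 F [0.9 1.4 0.3] w 60.1 g 0.0 t 1.1167
slide [ 0.52  0.25 10.49] twist -0.12
```

```bash
python3 -m handwheel '[{"slide":[0.3,0.1,3],"twist":0,"gripper":6},{"slide":[0.5,0.25,6],"twist":0,"gripper":6},{"slide":[0.5,0.25,8.5],"twist":0,"gripper":6},{"slide":[0.5,0.25,9.7],"twist":0,"gripper":6},{"slide":[0.5,0.25,10.4],"twist":0,"gripper":6},{"slide":[0.5,0.25,10.4],"twist":0,"gripper":6},{"slide":[0.5,0.25,10.4],"twist":0,"gripper":6}]' 
python3 at.py 458.6 376.8 26 -15.5
```

```text
clock: 1.7
position: [458.6, 378.0, 28.4]
tool_rot: [-3.111, 0.424, -0.003]
force: [0.2, 1.0, 1.2]
width: 59.6
grasp_force: 0.0
pos [458.6 378.   28.4] yaw -15.52 F [0.2 1.  1.2] w 59.6 g 0.0 t 1.7
slide [0.04 0.12 0.24] twist -0.02
```

```bash
python3 -m handwheel '[{"slide":[0,0.1,0.2],"twist":0,"gripper":6},{"slide":[0,0.1,0.2],"twist":0,"gripper":3},{"slide":[0,0.1,0.2],"twist":0,"gripper":2},{"slide":[0,0.1,0.2],"twist":0,"gripper":1.5},{"slide":[0,0.1,0.2],"twist":0,"gripper":1.5},{"slide":[0,0.1,0.2],"twist":0,"gripper":1.5},{"slide":[0,0.1,0.2],"twist":0,"gripper":1.5},{"slide":[0,0.1,0.2],"twist":0,"gripper":1.5}]' 60; python3 at.py
```

```text
clock: 2.37
position: [458.3, 376.3, 25.5]
tool_rot: [-3.112, 0.426, -0.002]
force: [-0.5, 0.3, 4.7]
width: 23.0
grasp_force: 59.6
pos [458.3 376.3  25.5] yaw -15.58 F [-0.5  0.3  4.7] w 23.0 g 59.6 t 2.3667
```

```bash
python3 -m handwheel '[{"slide":[0,0,-2],"twist":0,"gripper":1.5},{"slide":[0,0,-5],"twist":0,"gripper":1.5},{"slide":[0,0,-8],"twist":0,"gripper":1.5},{"slide":[0,0,-11],"twist":0,"gripper":1.5},{"slide":[0,0,-13],"twist":0,"gripper":1.5},{"slide":[0,0,-14],"twist":0,"gripper":1.5},{"slide":[0,0,-14],"twist":0,"gripper":1.5}]'; python3 at.py 486.9 306.3 165 -76
```

```text
clock: 2.95
position: [458.4, 376.4, 166.5]
tool_rot: [-3.11, 0.426, -0.002]
force: [-0.2, 0.1, -1.4]
width: 23.2
grasp_force: 58.9
pos [458.4 376.4 166.5] yaw -15.59 F [-0.2  0.1 -1.4] w 23.2 g 58.9 t 2.95
slide [4.63 5.99 0.14] twist 60.41
```

```bash
python3 -m handwheel '[{"slide":[0,0.5,0],"twist":7,"gripper":1.5},{"slide":[0,1.5,0],"twist":14,"gripper":1.5},{"slide":[0.5,2.5,0],"twist":21,"gripper":1.5},{"slide":[1.5,3.5,0],"twist":28,"gripper":1.5},{"slide":[2.5,4.5,0],"twist":35,"gripper":1.5},{"slide":[3.5,5,0],"twist":42,"gripper":1.5},{"slide":[4,5.5,0],"twist":49,"gripper":1.5},{"slide":[4.6,6,0],"twist":56,"gripper":1.5}]'; python3 -m handwheel '[{"slide":[0,0,0],"twist":4.4,"gripper":1.5},{"slide":[0,0,0],"twist":4.4,"gripper":1.5},{"slide":[0,0,0],"twist":4.4,"gripper":1.5},{"slide":[0,0,0],"twist":4.4,"gripper":1.5}]'; python3 at.py 486.9 306.3 165 -76
python3 - <<'E'
from h import *
a=cam("top")["color"][130:330,200:440];b=cam("scene")["color"][130:330,200:440]
cv2.imwrite("pics/a1.png",cv2.resize(np.vstack([a[:150],b[:190]]),None,fx=1.7,fy=1.7,interpolation=2))
E
```

```text
clock: 3.62
position: [485.5, 304.7, 161.4]
tool_rot: [2.539, -1.843, -0.002]
force: [-0.2, 0.6, -0.9]
width: 23.2
grasp_force: 59.0
clock: 3.95
position: [485.6, 305.6, 163.1]
tool_rot: [2.477, -1.929, -0.001]
force: [-0.3, 0.4, -0.7]
width: 23.2
grasp_force: 59.0
pos [485.6 305.6 163.1] yaw -75.84 F [-0.3  0.4 -0.7] w 23.2 g 59.0 t 3.95
slide [-0.04 -0.14 -0.19] twist 0.16
```

View pics/a1.png

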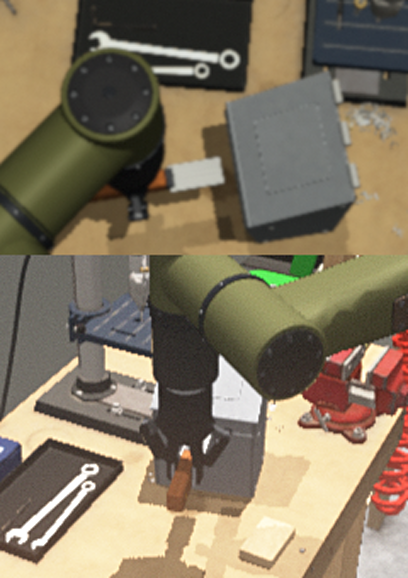

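The top half shows the level blade pointing at the lip: tip edge at about (222,157) to (223,184) in the stack, lip from (227,105) to (243,222). In the bottom half the handle is in the jaws. I'll check the tip's position numerically.

Run:
```python
from h import *
s=cam("top");p=(485.6,305.6,np.radians(-75.84))
for z in(135,153,170):print(z,proj(s,T(p,[(115,18,z),(115,-18,z)])).round(1).tolist())
print("seen",[(222/1.7+200,157/1.7+130),(223/1.7+200,184/1.7+130)])
im=s["color"][210:250,290:345];cv2.imwrite("pics/a2.png",cv2.resize(im,None,fx=10,fy=10,interpolation=2))
```

```text
135 [[328.2, 223.9], [330.8, 239.0]]
153 [[328.4, 222.0], [331.0, 237.3]]
170 [[328.5, 220.1], [331.2, 235.6]]
seen [(330.5882352941177, 222.3529411764706), (331.1764705882353, 238.23529411764707)]
```

View pics/a2.png

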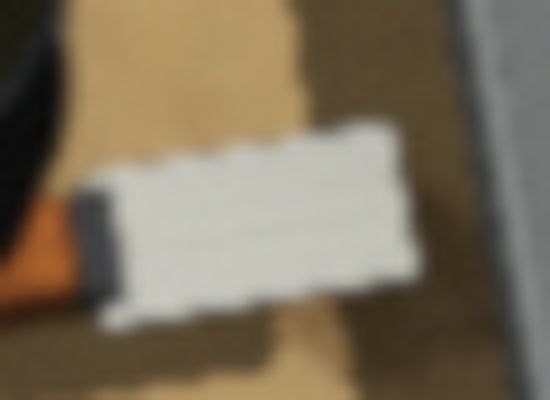

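```bash
cat > bx.py <<'E'
from h import *
s=ctrl.state();P=s["position"];b=(536.5,107.4,-1.326);c,n=np.cos(b[2]),np.sin(b[2]);d=P[:2]-b[:2]
R=Ro.from_rotvec(s["tool_rot"]).as_matrix()
F=s["force"];M=s["moment"]
print("box xyz",np.round([c*d[0]+n*d[1],-n*d[0]+c*d[1],P[2]],1),"yawerr",round(np.degrees(np.arctan2(R[1,0],R[0,0])-b[2]),2),"Fbox",np.round([c*F[0]+n*F[1],-n*F[0]+c*F[1],F[2]],1),"M",M.round(2),"w,g",round(s["width"],1),round(s["grasp_force"],1),"t",round(s["clock"],2))
E
python3 bx.py
python3 -m handwheel '[{"slide":[0.7,-0.1,0],"twist":0,"gripper":1.5},{"slide":[1.4,-0.1,0],"twist":0,"gripper":1.5},{"slide":[2.1,-0.1,0],"twist":0,"gripper":1.5},{"slide":[2.1,-0.1,0],"twist":0,"gripper":1.5},{"slide":[2.1,-0.1,0.3],"twist":0,"gripper":1.5},{"slide":[2.1,-0.1,0.7],"twist":0,"gripper":1.5},{"slide":[2.1,-0.1,0.9],"twist":0,"gripper":1.5}]' 20; python3 bx.py
python3 -m handwheel '[{"slide":[0.03,0,0.5],"twist":0,"gripper":1.5},{"slide":[0.05,0,1],"twist":0,"gripper":1.5}]';python3 bx.py
```

```text
box xyz [-204.8   -1.   164.1] yawerr 0.07 Fbox [ 0.1  0.1 -0.8] M [-0.02  0.01  0.01] w,g 22.4 59.0 t 4.1
clock: 4.68
position: [491.9, 285.5, 154.7]
tool_rot: [2.475, -1.933, -0.001]
force: [0.6, 0.5, -1.1]
width: 23.3
grasp_force: 59.0
box xyz [-1.836e+02 -1.000e-01  1.547e+02] yawerr -0.01 Fbox [-0.4  0.7 -1.1] M [-0.06  0.05  0.03] w,g 23.3 59.0 t 4.68
clock: 4.85
position: [492.8, 285.8, 146.6]
tool_rot: [-2.475, 1.931, -0.002]
force: [-0.6, 1.8, 4.1]
width: 23.1
grasp_force: 59.7
box xyz [-183.7    0.9  146.6] yawerr 0.03 Fbox [-1.9 -0.1  4.1] M [0.36 0.12 0.03] w,g 23.1 59.7 t 4.85
```

```bash
python3 -m handwheel '[{"slide":[0.1,0,1],"twist":0,"gripper":2},{"slide":[0.3,0,1.9],"twist":0,"gripper":2},{"slide":[0.4,0,2],"twist":0,"gripper":2}]' 20;python3 bx.py
```

```text
clock: 5.1
position: [492.8, 282.4, 124.1]
tool_rot: [-2.476, 1.932, 0.002]
force: [-1.7, 8.5, 2.2]
width: 22.9
grasp_force: 61.2
box xyz [-180.3    0.   124.1] yawerr 0.06 Fbox [-8.6  0.4  2.2] M [ 1.83  0.41 -0.01] w,g 22.9 61.2 t 5.1
```

```bash
python3 -m handwheel '[{"slide":[-0.2,0,0],"twist":0,"gripper":2},{"slide":[-0.4,0,0],"twist":0,"gripper":2},{"slide":[-0.4,0,0],"twist":0,"gripper":2}]';python3 bx.py
python3 - <<'E'
from h import *
a=cam("top")["color"][205:260,290:365]
b=cam("scene")["color"][170:280,250:360]
cv2.imwrite("pics/a3.png",np.hstack([cv2.resize(a,(440,600*55//75),interpolation=2),cv2.resize(b,(440,440),interpolation=2)])[:, :800])
E
```

```text
clock: 5.35
position: [491.9, 285.0, 124.8]
tool_rot: [2.475, -1.933, -0.001]
force: [0.2, 0.7, -1.3]
width: 23.3
grasp_force: 60.7
box xyz [-183.2   -0.2  124.8] yawerr -0.02 Fbox [-0.6  0.3 -1.3] M [ 0.    0.07 -0.05] w,g 23.3 60.7 t 5.35
```

View pics/a3.png

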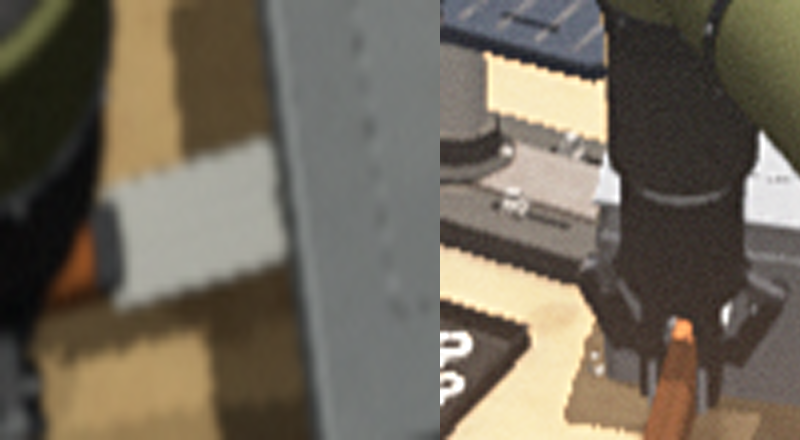

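```bash
cat > fit.py <<'E'
from h import *
def fit(px,s,tcp,yaw=np.radians(-75.97),free=True):
    loc=[(115,18),(115,-18),(50,18),(50,-18)]
    # pads grasp centre = axis+4 above at pickup; pivot at TCP-6
    def pts(q):
        a=q[0];o=[];
        for l,w in loc:
            x=l+q[1]; z=-4+2
            o.append((x*np.cos(a)-z*np.sin(a),w,tcp[2]-6+x*np.sin(a)+z*np.cos(a)))
        return T((tcp[0],tcp[1],yaw),o)
    r=least_squares(lambda q:np.r_[(proj(s,pts(q))-px).ravel(),q[1]/3],[0.1,0])
    t=pts(r.x)[:2].mean(0);b=(536.5,107.4);c,n=np.cos(-1.326),np.sin(-1.326)
    print("angle deg",np.degrees(r.x[0]).round(1),"dl",r.x[1].round(1),"res",r.fun.round(1),"tip box x,z",round(c*(t[0]-b[0])+n*(t[1]-b[1]),1),t[2].round(1))
E
python3 - <<'E'
from fit import *
s=cam("top");px=np.array([(335.7,221.9),(339.4,237.5),(307.6,228.8),(310.8,243.1)])-.4
fit(px,s,ctrl.state()["position"])
E
```

```text
angle deg 11.0 dl -2.8 res [ 0.3  0.4 -0.8 -0.   1.  -1.   0.2 -0.2 -0.9] tip box x,z -72.4 138.6
```

```bash
python3 -m handwheel '[{"slide":[-0.5,0,0],"twist":0,"gripper":2},{"slide":[-1,0,-0.5],"twist":0,"gripper":2},{"slide":[-1,0,-1.6],"twist":0,"gripper":2},{"slide":[-1,0,-1.6],"twist":0,"gripper":2},{"slide":[-0.5,0,-1.6],"twist":0,"gripper":2},{"slide":[0,0,-1.6],"twist":0,"gripper":2},{"slide":[0.3,0,-1.6],"twist":0,"gripper":2},{"slide":[0.3,0,-1.6],"twist":0,"gripper":2}]';python3 bx.py
python3 - <<'E'
from h import *
b=cam("scene")["color"][180:320,240:390];a=cam("top")["color"][205:260,290:365]
cv2.imwrite("pics/a4.png",np.hstack([cv2.resize(b,None,fx=3.6,fy=3.6,interpolation=2),cv2.resize(a,None,fx=3.4,fy=504/55,interpolation=2)]))
E
```

```text
clock: 6.17
position: [493.0, 281.3, 141.1]
tool_rot: [2.474, -1.935, -0.0]
force: [0.3, -0.9, -2.3]
width: 23.1
grasp_force: 60.4
box xyz [-1.792e+02 -1.000e-01  1.411e+02] yawerr -0.07 Fbox [ 1.   0.  -2.3] M [-0.03  0.02  0.04] w,g 23.1 60.4 t 6.17
```

View pics/a4.png

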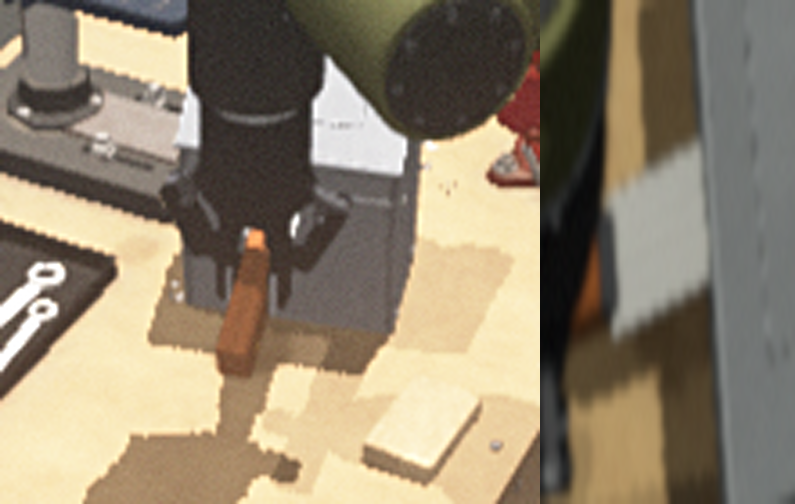

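Run:
```python
from h import *
s=cam("scene");P=ctrl.state()["position"]
for deg in(0,5,10,15,20,25,30):
    a=np.radians(deg);o=[]
    for x,z in((-70,12),(-70,-20)):o.append((x*np.cos(a)-z*np.sin(a),0,P[2]-6+x*np.sin(a)+z*np.cos(a)))
    print(deg,proj(s,T((P[0],P[1],-1.326),o)).round(1).tolist())
for q in[(236,347),(233,373)]:print(np.array(q)/3.6+[239.6,179.6])
```

```text
0 [[304.0, 271.9], [304.0, 282.1]]
5 [[303.9, 274.1], [304.2, 283.5]]
10 [[303.9, 276.1], [304.4, 284.6]]
15 [[303.9, 278.0], [304.7, 285.6]]
20 [[304.0, 279.7], [305.0, 286.3]]
25 [[304.1, 281.3], [305.4, 286.9]]
30 [[304.3, 282.7], [305.8, 287.2]]
[305.15555556 275.98888889]
[304.32222222 283.21111111]
```

```bash
python3 -m handwheel '[{"slide":[0,0,-0.4],"twist":0,"gripper":2},{"slide":[0,0,-0.8],"twist":0,"gripper":2},{"slide":[0.6,0,-0.9],"twist":0,"gripper":2},{"slide":[1.2,0,-0.9],"twist":0,"gripper":2},{"slide":[1.2,0,-0.9],"twist":0,"gripper":2}]';python3 bx.py
python3 -m handwheel '[{"slide":[0,0,0.4],"twist":0,"gripper":2},{"slide":[0.1,0,0.8],"twist":0,"gripper":2},{"slide":[0.3,0,1.3],"twist":0,"gripper":2},{"slide":[0.5,0,1.8],"twist":0,"gripper":2},{"slide":[0.5,0,1.8],"twist":0,"gripper":2}]';python3 bx.py
```

```text
clock: 6.73
position: [496.4, 269.4, 151.2]
tool_rot: [-2.475, 1.935, -0.001]
force: [0.2, 0.2, -0.8]
width: 23.3
grasp_force: 60.6
box xyz [-166.9    0.4  151.2] yawerr -0.05 Fbox [-0.1  0.3 -0.8] M [0.03 0.01 0.03] w,g 23.3 60.6 t 6.73
clock: 7.15
position: [497.2, 265.8, 131.9]
tool_rot: [-2.476, 1.933, -0.0]
force: [-0.1, 3.9, 0.8]
width: 23.4
grasp_force: 61.2
box xyz [-163.2    0.2  131.9] yawerr 0.01 Fbox [-3.8  0.8  0.8] M [0.74 0.15 0.05] w,g 23.4 61.2 t 7.15
```

```bash
python3 -m handwheel '[{"slide":[0,0,0.5],"twist":0,"gripper":2},{"slide":[0.2,0,1],"twist":0,"gripper":2},{"slide":[0.4,0,1.5],"twist":0,"gripper":2},{"slide":[0.5,0,1.5],"twist":0,"gripper":2},{"slide":[0.5,0,1.5],"twist":0,"gripper":2}]';python3 bx.py
python3 -m handwheel '[{"slide":[0.1,0,0.4],"twist":0,"gripper":2},{"slide":[0.3,0,0.8],"twist":0,"gripper":2},{"slide":[0.3,0,0.8],"twist":0,"gripper":2}]';python3 bx.py
```

```text
clock: 7.57
position: [498.2, 261.3, 117.1]
tool_rot: [-2.476, 1.933, 0.001]
force: [-0.2, 4.7, 1.8]
width: 23.4
grasp_force: 63.2
box xyz [-1.587e+02  1.000e-01  1.171e+02] yawerr 0.01 Fbox [-4.6  0.9  1.8] M [1.02 0.2  0.03] w,g 23.4 63.2 t 7.57
clock: 7.82
position: [499.0, 257.8, 108.7]
tool_rot: [2.476, -1.933, -0.0]
force: [0.2, 5.5, 2.0]
width: 23.3
grasp_force: 64.4
box xyz [-155.     0.   108.7] yawerr 0.0 Fbox [-5.2  1.5  2. ] M [ 1.15 -0.09  0.19] w,g 23.3 64.4 t 7.82
```

```bash
python3 -m handwheel '[{"slide":[0.05,0,0.2],"twist":0,"gripper":2},{"slide":[0.1,0,0.3],"twist":0,"gripper":2},{"slide":[0.1,0,0.3],"twist":0,"gripper":2}]';python3 bx.py
python3 - <<'E'
from h import *
s=cam("scene");P=ctrl.state()["position"]
for deg in(20,25,30,35):
    a=np.radians(deg);o=[]
    for x,z in((-70,12),(-70,-20)):o.append((x*np.cos(a)-z*np.sin(a),0,P[2]-6+x*np.sin(a)+z*np.cos(a)))
    print(deg,proj(s,T((P[0],P[1],-1.326),o)).round(1).tolist())
b=s["color"][240:320,270:350]
cv2.imwrite("pics/a5.png",cv2.resize(b,None,fx=7,fy=7,interpolation=2))
E
```

```text
clock: 8.07
position: [499.3, 256.9, 106.4]
tool_rot: [2.476, -1.934, 0.0]
force: [-0.6, 4.4, 2.3]
width: 23.3
grasp_force: 64.7
box xyz [-154.     0.2  106.4] yawerr -0.01 Fbox [-4.4  0.5  2.3] M [ 0.75 -0.09  0.15] w,g 23.3 64.7 t 8.07
20 [[306.3, 284.1], [307.3, 290.4]]
25 [[306.5, 285.6], [307.6, 290.9]]
30 [[306.6, 286.9], [308.0, 291.2]]
35 [[306.8, 288.0], [308.4, 291.3]]
```

View pics/a5.png

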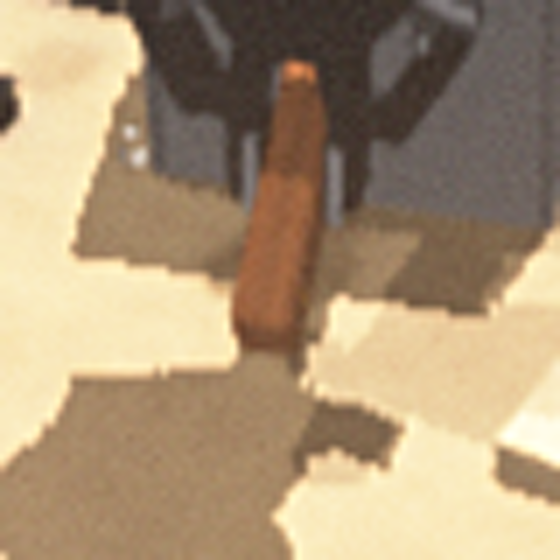

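```bash
python3 -m handwheel '[{"slide":[0,0,-0.15],"twist":0,"gripper":1},{"slide":[0,0,-0.3],"twist":0,"gripper":1},{"slide":[0.5,0,-0.6],"twist":0,"gripper":1},{"slide":[1,0,-0.9],"twist":0,"gripper":1},{"slide":[1.3,0,-1.05],"twist":0,"gripper":1},{"slide":[1.3,0,-1.05],"twist":0,"gripper":1},{"slide":[1.3,0,-1.05],"twist":0,"gripper":1}]' 120;python3 bx.py
```

```text
clock: 8.7
position: [502.5, 243.9, 117.2]
tool_rot: [2.475, -1.935, -0.0]
force: [-1.0, 0.3, -1.9]
width: 22.5
grasp_force: 117.4
box xyz [-140.7    0.2  117.2] yawerr -0.06 Fbox [-0.5 -0.9 -1.9] M [ 0.07  0.01 -0.01] w,g 22.5 117.4 t 8.7
```

```bash
python3 -m handwheel '[{"slide":[0,0,-0.5],"twist":0,"gripper":1},{"slide":[-0.1,0,-1.1],"twist":0,"gripper":1},{"slide":[-0.3,0,-1.7],"twist":0,"gripper":1},{"slide":[-0.5,0,-2.3],"twist":0,"gripper":1},{"slide":[-0.7,0,-2.9],"twist":0,"gripper":1},{"slide":[-0.9,0,-3.5],"twist":0,"gripper":1},{"slide":[-1,0,-4],"twist":0,"gripper":1},{"slide":[-1,0,-4],"twist":0,"gripper":1}]';python3 bx.py
```

```text
clock: 9.37
position: [500.3, 254.6, 158.6]
tool_rot: [-2.475, 1.933, -0.001]
force: [-0.2, -1.0, -1.6]
width: 22.5
grasp_force: 117.6
box xyz [-151.6    0.5  158.6] yawerr 0.01 Fbox [ 0.9 -0.4 -1.6] M [ 0.03 -0.02  0.02] w,g 22.5 117.6 t 9.37
```

```bash
cat > th.py <<'E'
from h import *
p=(536.5,107.4,-1.326)
def score(n):
    s=cam(n);g=cv2.GaussianBlur(cv2.cvtColor(s["color"],cv2.COLOR_BGR2GRAY).astype(np.float32),(0,0),.8)
    out=[]
    ths=np.arange(0,1.0,.02)
    for th in ths:
        v=0
        for lo,hi in((-84,-45),(45,84)):
            ys=np.linspace(lo,hi,40)
            A=proj(s,T(p,[cov(th,154,y,0) for y in ys])).astype(np.float32);B=proj(s,T(p,[cov(th,143,y,2) for y in ys])).astype(np.float32)
            f=lambda Q:cv2.remap(g,Q[:,0].copy(),Q[:,1].copy(),1).ravel()
            v=max(v,abs((f(A)-f(B)).mean())) if n=="x" else v+abs((f(A)-f(B)).mean())
        out.append(v)
    i=np.argsort(out)[::-1][:5];print(n,[(round(ths[k],2),round(float(out[k]),0)) for k in i])
score("top");score("scene")
E
python3 th.py
```

```text
top [(np.float64(0.42), 96.0), (np.float64(0.44), 96.0), (np.float64(0.4), 95.0), (np.float64(0.46), 95.0), (np.float64(0.48), 94.0)]
scene [(np.float64(0.3), 179.0), (np.float64(0.28), 172.0), (np.float64(0.32), 147.0), (np.float64(0.26), 137.0), (np.float64(0.24), 88.0)]
```

```bash
python3 -m handwheel '[{"slide":[0,0,-0.6],"twist":0,"gripper":1},{"slide":[-0.1,0,-1.2],"twist":0,"gripper":1},{"slide":[-0.2,0,-1.9],"twist":0,"gripper":1},{"slide":[-0.3,0,-2.6],"twist":0,"gripper":1},{"slide":[-0.4,0,-3.3],"twist":0,"gripper":1},{"slide":[-0.4,0,-4],"twist":0,"gripper":1},{"slide":[-0.4,0,-4.7],"twist":0,"gripper":1},{"slide":[-0.4,0,-4.7],"twist":0,"gripper":1}]';python3 bx.py; python3 th.py
```

```text
clock: 10.13
position: [499.7, 258.2, 206.3]
tool_rot: [-2.474, 1.932, -0.002]
force: [0.4, -1.4, -0.6]
width: 22.4
grasp_force: 117.7
box xyz [-155.2    0.8  206.3] yawerr -0.01 Fbox [ 1.4  0.  -0.6] M [ 0.03 -0.07  0.02] w,g 22.4 117.7 t 10.13
top [(np.float64(0.72), 100.0), (np.float64(0.7), 100.0), (np.float64(0.68), 96.0), (np.float64(0.74), 96.0), (np.float64(0.66), 91.0)]
scene [(np.float64(0.7), 107.0), (np.float64(0.68), 95.0), (np.float64(0.72), 79.0), (np.float64(0.66), 61.0), (np.float64(0.54), 42.0)]
```

```bash
python3 -m handwheel '[{"slide":[0,0,0.4],"twist":0,"gripper":1},{"slide":[-0.6,0,0.8],"twist":0,"gripper":1},{"slide":[-1.6,0,1.3],"twist":0,"gripper":1},{"slide":[-3,0,1.7],"twist":0,"gripper":1},{"slide":[-5,0,1.7],"twist":0,"gripper":1},{"slide":[-7,0,1.7],"twist":0,"gripper":1},{"slide":[-8.5,0,1.7],"twist":0,"gripper":1},{"slide":[-9,0,1.7],"twist":0,"gripper":1}]';python3 bx.py; python3 th.py; python3 at.py 453 378 100 -15.5
```

```text
clock: 10.9
position: [476.1, 347.8, 186.1]
tool_rot: [2.477, -1.93, -0.0]
force: [0.1, -0.5, -2.6]
width: 22.8
grasp_force: 117.7
box xyz [-247.9   -0.3  186.1] yawerr 0.12 Fbox [ 0.5 -0.  -2.6] M [-0.08 -0.01 -0.  ] w,g 22.8 117.7 t 10.9
top [(np.float64(0.72), 101.0), (np.float64(0.7), 100.0), (np.float64(0.74), 97.0), (np.float64(0.68), 96.0), (np.float64(0.66), 90.0)]
scene [(np.float64(0.26), 23.0), (np.float64(0.34), 23.0), (np.float64(0.36), 21.0), (np.float64(0.24), 20.0), (np.float64(0.28), 18.0)]
pos [476.6 346.5 186.4] yaw -75.88 F [ 0.1  0.1 -1.3] w 22.7 g 117.7 t 11.0
slide [-3.64  1.52  8.64] twist -60.38
```

```bash
python3 -m handwheel '[{"slide":[-1,0.2,0],"twist":-7,"gripper":1},{"slide":[-2,0.5,0],"twist":-14,"gripper":1},{"slide":[-3,1,0],"twist":-21,"gripper":1},{"slide":[-3.6,1.5,0],"twist":-28,"gripper":1},{"slide":[-3.6,1.5,0],"twist":-35,"gripper":1},{"slide":[-3.6,1.5,0],"twist":-42,"gripper":1},{"slide":[-3.6,1.5,0],"twist":-49,"gripper":1},{"slide":[-3.6,1.5,0],"twist":-56,"gripper":1}]' >/dev/null; python3 -m handwheel '[{"slide":[0,0,0],"twist":-4.4,"gripper":1},{"slide":[0,0,0],"twist":-4.4,"gripper":1},{"slide":[0,0,0],"twist":-4.4,"gripper":1}]'>/dev/null; python3 at.py 440.3 381.9 63 -15.5
```

```text
pos [454.2 376.1 187.1] yaw -15.77 F [-0.1  0.9 -0.8] w 22.4 g 117.8 t 11.9167
slide [-1.5  -0.18 12.41] twist -0.27
```

Next I lower it to just above contact with the handle's rear edge, then ease the grip.

```bash
python3 -m handwheel '[{"slide":[-0.5,0,2],"twist":-0.3,"gripper":1},{"slide":[-1,-0.2,4.5],"twist":-0.3,"gripper":1},{"slide":[-1.5,-0.2,7.5],"twist":-0.3,"gripper":1},{"slide":[-1.5,-0.2,10],"twist":-0.3,"gripper":1},{"slide":[-1.5,-0.2,11.5],"twist":-0.3,"gripper":1},{"slide":[-1.5,-0.2,12.2],"twist":-0.3,"gripper":1.9},{"slide":[-1.5,-0.2,12.2],"twist":-0.3,"gripper":1.9},{"slide":[-1.5,-0.2,12.2],"twist":-0.3,"gripper":1.9}]' 50; python3 at.py 440.3 381.9 58 -15.5
python3 -m handwheel '[{"slide":[0,0,0.3],"twist":0,"gripper":1.9},{"slide":[0.1,0,0.7],"twist":0,"gripper":1.9},{"slide":[0.4,0,1.2],"twist":0,"gripper":1.9},{"slide":[0.4,0,1.2],"twist":0,"gripper":1.9}]'; python3 at.py
```

```text
clock: 12.58
position: [440.6, 382.6, 66.0]
tool_rot: [-3.113, 0.42, -0.001]
force: [0.5, -0.6, -0.7]
width: 22.6
grasp_force: 117.8
pos [440.6 382.6  66. ] yaw -15.35 F [ 0.5 -0.6 -0.7] w 22.6 g 117.8 t 12.5833
slide [-0.01  0.08  0.8 ] twist 0.15
clock: 12.92
position: [444.7, 382.3, 54.5]
tool_rot: [-3.111, 0.418, -0.002]
force: [-2.4, 0.3, 5.0]
width: 22.6
grasp_force: 118.9
pos [444.7 382.3  54.5] yaw -15.29 F [-2.4  0.3  5. ] w 22.6 g 118.9 t 12.9167
```

```bash
python3 -m handwheel '[{"slide":[0.3,0,0.5],"twist":0,"gripper":2.2},{"slide":[0.6,0,1],"twist":0,"gripper":2.2},{"slide":[0.8,0,1.4],"twist":0,"gripper":2.2},{"slide":[0.9,0,1.4],"twist":0,"gripper":2.2}]' 30; python3 at.py
```

```text
clock: 13.25
position: [454.4, 380.6, 42.9]
tool_rot: [-3.109, 0.417, -0.006]
force: [-5.2, 0.6, 14.4]
width: 22.4
grasp_force: 120.2
pos [454.4 380.6  42.9] yaw -15.27 F [-5.2  0.6 14.4] w 22.4 g 120.2 t 13.25
```

```bash
python3 -m handwheel '[{"slide":[0.2,0,0.4],"twist":0,"gripper":2.2},{"slide":[0.4,0,0.8],"twist":0,"gripper":2.2},{"slide":[0.6,0,1.2],"twist":0,"gripper":2.2},{"slide":[0.6,0,1.4],"twist":0,"gripper":2.2},{"slide":[0.6,0,1.4],"twist":0,"gripper":2.2}]' 30; python3 at.py
```

```text
clock: 13.67
position: [461.2, 378.8, 29.3]
tool_rot: [-3.109, 0.417, -0.009]
force: [3.3, -1.5, 11.8]
width: 22.5
grasp_force: 119.9
pos [461.2 378.8  29.3] yaw -15.27 F [ 3.3 -1.5 11.8] w 22.5 g 119.9 t 13.6667
```

```bash
python3 -m handwheel '[{"slide":[0,0,0.2],"twist":0,"gripper":2.2},{"slide":[0,0,0.25],"twist":0,"gripper":2.2},{"slide":[0,0,0.25],"twist":0,"gripper":2.2}]' 30; python3 at.py
python3 -m handwheel '[{"slide":[0,0,0.2],"twist":0,"gripper":2.5},{"slide":[0,0,0.2],"twist":0,"gripper":3},{"slide":[0,0,0.1],"twist":0,"gripper":4},{"slide":[0,0,0],"twist":0,"gripper":5},{"slide":[0,0,0],"twist":0,"gripper":6},{"slide":[0,0,0],"twist":0,"gripper":6}]'; python3 at.py
```

```text
clock: 13.92
position: [461.7, 378.9, 27.6]
tool_rot: [-3.109, 0.416, -0.011]
force: [3.3, -2.5, 13.4]
width: 22.7
grasp_force: 120.3
pos [461.7 378.9  27.6] yaw -15.26 F [ 3.3 -2.5 13.4] w 22.7 g 120.3 t 13.9167
clock: 14.42
position: [458.3, 377.2, 22.1]
tool_rot: [3.113, -0.418, -0.001]
force: [-0.3, -1.0, 0.1]
width: 60.0
grasp_force: 0.0
pos [458.3 377.2  22.1] yaw -15.3 F [-0.3 -1.   0.1] w 60.0 g 0.0 t 14.4167
```

Released; retract straight up, move back clear, and take a last look.

```bash
python3 -m handwheel '[{"slide":[0,0,-2],"twist":0,"gripper":6},{"slide":[0,0,-5],"twist":0,"gripper":6},{"slide":[0,0,-9],"twist":0,"gripper":6},{"slide":[0,0,-13],"twist":0,"gripper":6},{"slide":[0,0,-17],"twist":0,"gripper":6},{"slide":[0,0,-20],"twist":0,"gripper":6}]'>/dev/null
python3 -m handwheel '[{"slide":[-4,-1,0],"twist":0,"gripper":6},{"slide":[-8,-3,0],"twist":0,"gripper":6},{"slide":[-11,-5,0],"twist":0,"gripper":6},{"slide":[-14,-7,0],"twist":0,"gripper":6},{"slide":[-17,-9,0],"twist":0,"gripper":6},{"slide":[-20,-11,0],"twist":0,"gripper":6},{"slide":[-22,-13,0],"twist":0,"gripper":6},{"slide":[-22,-13,0],"twist":0,"gripper":6}]'
python3 - <<'E'
from h import *
a=cam("top")["color"][150:310,210:430];b=cam("scene")["color"][150:350,230:400]
cv2.imwrite("pics/a6.png",np.hstack([cv2.resize(a,(440,320),interpolation=2),cv2.resize(b,(272,320),interpolation=2)]))
E
python3 th.py
```

```text
clock: 15.58
position: [277.2, 563.8, 220.5]
tool_rot: [3.112, -0.411, -0.001]
force: [0.2, -0.2, 0.0]
width: 60.1
grasp_force: 0.0
top [(np.float64(0.72), 94.0), (np.float64(0.7), 93.0), (np.float64(0.74), 90.0), (np.float64(0.68), 89.0), (np.float64(0.66), 83.0)]
scene [(np.float64(0.7), 60.0), (np.float64(0.72), 52.0), (np.float64(0.28), 40.0), (np.float64(0.3), 37.0), (np.float64(0.44), 36.0)]
```

View pics/a6.png

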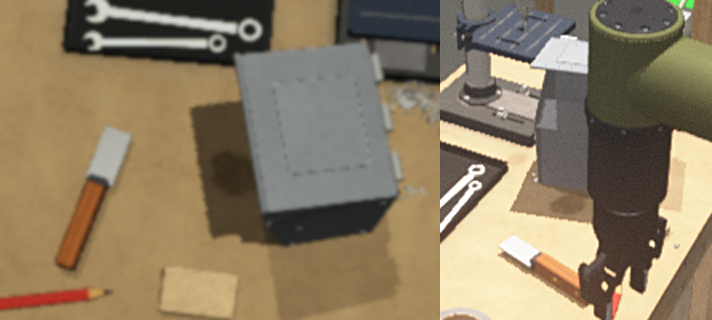

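The picture shows the cover standing slightly above level (lip around (235,55) to (268,205)). The bar lies flat at about its old place (tip at (118,130)), and the offcut at (198,292) hasn't moved. Handing in.

```bash
python3 -c "
from bench import ctrl
print(ctrl.finish_job())"
```

```text
the job is handed in; nothing more can be done
None
```

Job handed in at about 16 s: the cover stands open at about 0.7 rad (past level), the pry bar lies flat near its original place and clear of the box, and the offcut looked undisturbed in the last picture (I did not check the tape measure or masking tape).

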